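# Free the sprung bayonet cap of an air-line oiler and park it

### The arm

A 7-joint arm with a two-finger parallel gripper is mounted at the origin on the work surface; the furniture and walls round the work are solid. World frame = base frame: x ahead of the robot, y to its left, z up, the work surface at z = 0. Lengths are in m, angles in rad, forces in N, time in s.
With the tool pointing down it reaches from about 0.425 to 0.925 m from the base axis. Payload 6.8 kg.
Tool frame: the origin (TCP) lies on the front face of the gripper's body, between the roots of the fingers; the fingertips stand 73 mm ahead of it and the grasp point (between the pads) lies 54 mm ahead of it; z points along the fingers, y is the direction in which the jaws open and shut (so a half turn about z gives the same grasp; the last joint's range is limited). The gripper opens to 85 mm and grips with 20 to 120 N. Pads are 22 mm wide; open, the fingers measure 114 mm over their backs; the gripper's body (76 mm by 85 mm) begins 54 mm behind the grasp point. The pads swing forward as they close: fully open they stand 13 mm farther back than shut.
Start: joints at [1.149, 0.477, 0.022, 1.555, -0.011, 1.109, -0.083], TCP at [0.208, -0.642, 0.304] pointing down, gripper open.
Joint ranges: [-2.96, 2.96], [-0.34, 2.1], [-1.41, 1.46], [0.24, 2.44], [-1.37, 4.51], [0.17, 1.92], [-2.96, 2.96]. Speed limits (rad/s): [2.39, 2.39, 3.14, 3.14, 3.14, 3.14, 3.14].

### API

Orientations are given as a rotation vector (axis times angle).
In Python, from bench import * gives the robot as it stands.
- The arm moves only by the tool jog_arm, never from a script. Its argument "plan" is a list of rows, each a list of 2 entries, a list of its own where there are three numbers: the shift along the world's x, y, z in cm, then the turn about the world's z in rad. In form: [[[tx, ty, tz], twist], ...]. A call has 1 to 12 rows; each row shifts and turns the commanded pose from where the row before left it; what a row does not reach is not made up. A row lasts 1/10 s, in which the tool goes at most 50 mm and 8.59 degrees, less where a joint would pass 70% of its speed; a pose out of reach is approached as far as the arm can. A call is refused whole if a number of a shift passes 5 or a number of a turn 0.15, either way. A call with a gripper value outside its range is refused whole. "hand" is the finger opening in cm, from 0 to 8.54, set as the call begins (left out, the last holds). The fingers move at their own pace and stop on an object; "grip_force" is the grip in N (left out, the last holds). Time passes only in rows, so rows that do not move let the fingers close. It gives the time, the measured TCP pose, the force and the opening at its end, in the units of the state.
- get_obs(): the state, without advancing time (a new reading comes with each control period).
- grab_frame(name): name is "scene" or "top"; returns the picture (420x560x3 uint8, red, green, blue); there is no depth.
- get_calibration(name): a dict with "intrinsics" (3x3 intrinsics, pixels), "xyz" and "orientation" of the camera in the world. Camera axes: x right, y down, z forward; pixel columns grow to the right and rows downward; lengths in m; the calibration is good to about 2 mm. A picture is of the moment at which its call begins. get_calibration takes no time and is no camera call.
- hand_in(): hands the job in, once; it reports no verdict.
The state is a dict: "clock": time; "joints": joint angles; "qvel": joint speeds; "tau": joint torques, N m; "tcp_pos": TCP position; "orientation": TCP orientation; "contact_force": force on the tool from outside, world axes, zero at the start; "moment": the same for the moment, N m; "grip_width": finger opening in m.
Only numpy, scipy, OpenCV 4.12 (cv2) and the standard library are available. Lean on these libraries where they do the work, as an engineer would, in place of code of your own. Each camera call takes 0.05 s, during which the arm holds its last target. There are 200 camera calls.

### The job

Open the filler of the air-line oiler: push its sprung cap straight down until you feel it meet the rubber stop, turn it anticlockwise while it is held down, and lift it out of the neck. Then set it upright, stem down, in the cap rest beside the oiler and let go. Never push or twist the cap against the oiler with more than 18 N, do not drop it into the rest, and do not push the jar, coupler or hex key away.

Things in the scene. Friction and masses are not known exactly. Their poses are not given: they have to be found in the camera images.
- cap_grip (a point): Centre of the cap's black grip bar (half-way up): 46 long (x) x 18 wide (y) x 28 high (z), on a black disc 60 in diameter, 8 thick, whose top is 14 and underside 22 below this point. Under it a steel stem, 28 in diameter, ends 59 below this point; at its end two lugs in line with the bar (+x, -x), 10 wide, 5 high, 40 over both. About 120 g.
- cap: The same loose cap; origin at the centre of the stem's lower end, 59 under the grip centre, z up along the stem, x along bar and lugs. The stem has 1.5 play all round in the neck: off-centre pushing or turning loads its side, which counts as force too, so give way sideways.
- oiler: Air-line oiler, fixed: 104 x 104 foot plate, round grey tank 84 in diameter, upright aluminium neck 56 in diameter, top 100 above the table. Origin at the table on the neck's axis. Locked, as at the start, the cap's bar stands 60 degrees clockwise (from above) of the oiler's x axis, its disc 20 clear of the neck's top; each lug is held up in a pocket behind a catch tooth.
- neck (a point): Centre of the neck's top rim; axes as the oiler's. A spring holds the cap up with 3.3 N, rising 0.15 N per mm pushed down. The catch teeth are 2 to 16 deep, different each time and hidden; the lugs pass only when the cap is pushed deeper than that. A rubber stop (10 N per mm) begins 1 below that depth, so a push of 8 to 12 N always frees the lugs.
- slot (a point): Top of one of the two slots (15 wide) in the neck's rim, along the oiler's +x and -x, 18 off its axis: the lugs leave only there. Held down, the cap turns anticlockwise 60 degrees to the slots and meets a hard stop about 8 degrees past them; it comes out within 7 degrees either side. At the slots the spring lifts it to 6 above its locked height.
- rest: Cap rest, fixed to the table: 90 x 90 steel plate 6 thick with an upright aluminium tube, 66 outer and 47 inner diameter, top 48 above the table. Origin at the table under the tube's axis. The parked cap's stem hangs in the tube, any way round, and its disc lies on the tube's rim.
- rest_mouth (a point): Centre of the tube's top rim, 48 above the table; the parked cap's grip centre is 22 above it.
- washer_jar: Bystander: clear jar with black lid, 62 in diameter, 84 high; origin at its underside.
- coupler_1: Bystander: small pipe coupler lying down, 73 long, 24 thick; origin at its underside.
- hex_key: Bystander: black hex key lying flat, 89 x 34 x 8; origin at its underside.
Mind the look-alikes: they are no part of the job. Leave any purple look-alike of the cap alone. What is shaped like the rest but purple is not meant.

How it is judged:
On the way, in this order (a step that is already met when the one before it is completed fails the run):
1. the cap is turned to the slots, still in the neck (angle between the x axis of cap_grip and the x axis of oiler, either way round below 0.25 rad and z of cap in the frame of oiler below 0.1 m and horizontal distance between cap and oiler below 0.01 m).
2. the cap is lifted clear out of the neck (z of cap in the frame of oiler above 0.102 m).
At the end, for the whole second after the job is handed in: The cap stands stem down in the cap rest: its axis within 6 mm of the tube's axis, its disc on the rim (height within 3 mm), upright within 0.1 rad, let go and at rest (horizontal distance between cap and rest below 0.006 m and z of cap in the frame of rest between 0.008 and 0.014 m and angle between cap's own z axis and vertical below 0.1 rad and linear speed of cap below 0.02 m/s); the robot touches nothing.
It fails at once if the cap is pushed or twisted against the oiler with more than 18 N (contact force between cap and oiler above 18 N).
It fails at once if the cap is dropped or knocked on the rest (more than 40 N) (contact force between cap and rest above 40 N).
It fails at once if the jar is moved by more than 30 mm (distance of washer_jar from where it was at the start of the episode above 0.03 m).
It fails at once if the coupler is moved by more than 30 mm (distance of coupler_1 from where it was at the start of the episode above 0.03 m).
It fails at once if the hex key is moved by more than 30 mm (distance of hex_key from where it was at the start of the episode above 0.03 m).
It also fails if it takes over 72 s, if anything falls off the work surface, if the arm or the gripper's body presses on something with over 40 N, if the wrist force passes 120 N, or if a joint passes its speed limit or range.

## Working session

There is one attempt and no reset: what is moved stays moved. The work goes in short steps, Python scripts to look and compute and a tool call to move; the robot and the scene stay as the last step left them, time stands still between calls to the robot, and variables do not carry over. Pictures are saved under pics/ and viewed, about 8 in all and at most 12, crops included, and the job is handed in when it is done.

Besides the shell and the picture viewer there is one more tool, called after "Emit:" in YAML: its name, and indented under it one key for each argument. jog_arm: Moves the arm, as the interface text tells. Its arguments: {"type":"object","properties":{"plan":{"type":"array","items":{"type":"array"}},"hand":{"type":"number"},"grip_force":{"type":"number"}},"required":["plan"]}

```bash
mkdir -p pics; python3 - <<'E'
from bench import *
import cv2
for n in("scene","top"):
    f=grab_frame(n); cv2.imwrite(f"pics/{n}0.png",f[:,:,::-1]); print(n,get_calibration(n))
print(get_obs())
E
```

```text
scene {'intrinsics': array([[403.13329768,   0.        , 279.83915399],
       [  0.        , 403.13329768, 203.45185755],
       [  0.        ,   0.        ,   1.        ]]), 'xyz': array([-0.2779963 ,  0.38497881,  0.60308215]), 'orientation': array([-1.22265172,  1.9651394 , -1.20849187])}
top {'intrinsics': array([[379.38377724,   0.        , 280.14051984],
       [  0.        , 379.38377724, 217.95651237],
       [  0.        ,   0.        ,   1.        ]]), 'xyz': array([ 0.43575922, -0.02711075,  1.06256341]), 'orientation': array([-2.13528333,  2.17270591, -0.13291721])}
{'clock': 0.1, 'joints': array([ 1.14891651,  0.47771533,  0.02232455,  1.55634747, -0.01151029,
        1.10928327, -0.08311156]), 'qvel': array([ 0.0007134 , -0.00165523, -0.00105991, -0.0019241 , -0.00233788,
       -0.00106431, -0.00043036]), 'tau': array([ 5.12134153e-03, -5.97754633e+01,  1.61416054e+00, -2.81953901e+01,
        1.29204086e-02,  4.95304470e-03,  2.46947235e-05]), 'tcp_pos': array([ 0.20822688, -0.64164893,  0.30302605]), 'orientation': array([-3.10143514e+00, -4.90647712e-01,  5.53819840e-04]), 'contact_force': array([-0.26002972,  0.45981158, -0.96577418]), 'moment': array([ 0.01440136, -0.00895925, -0.01259831]), 'grip_width': 0.0855479270050601}
```

View pics/scene0.png

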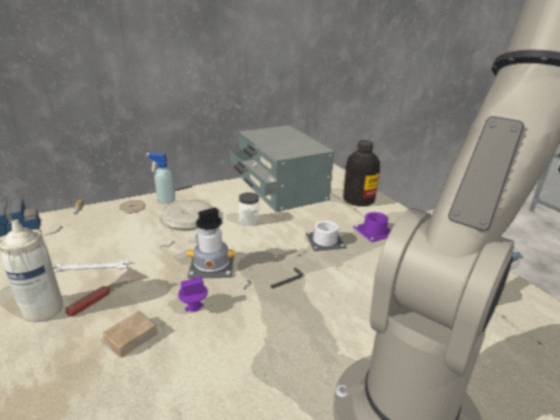

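View pics/top0.png

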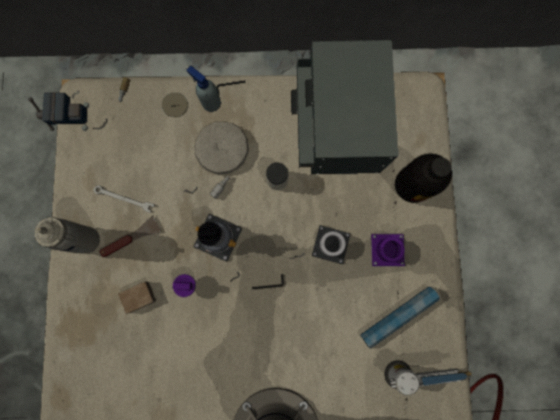

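The scene view shows the oiler with its cap at about (209,240), the rest at (325,233), the jar at (249,208), and purple look-alikes at (193,293) and (376,225). In the top view the cap is at about (210,234) and the rest tube at (332,244). Next I'll take enlarged crops.

```bash
python3 - <<'E'
import cv2,numpy as np
def crop(n,x,y,w,h,s): 
    im=cv2.imread(f"pics/{n}0.png")[y:y+h,x:x+w]; im=cv2.resize(im,None,fx=s,fy=s,interpolation=cv2.INTER_CUBIC)
    for i in range(0,w,10):
        cv2.line(im,(i*s,0),(i*s,6 if i%50 else 14),(0,255,0),1); cv2.putText(im,str(x+i),(i*s,24),0,.35,(0,0,255),1)
    for i in range(0,h,10):
        cv2.line(im,(0,i*s),(6,i*s),(0,255,0),1); cv2.putText(im,str(y+i),(8,i*s+4),0,.35,(0,0,255),1)
    return im
im=np.vstack([np.hstack([crop("top",185,210,65,50,6),crop("top",300,215,65,50,6)]),np.hstack([crop("scene",180,200,65,50+30,6)[:300],crop("scene",300,205,65,50,6)])])
cv2.imwrite("pics/c1.png",im); print(im.shape)
E
```

```text
(600, 780, 3)
```

View pics/c1.png

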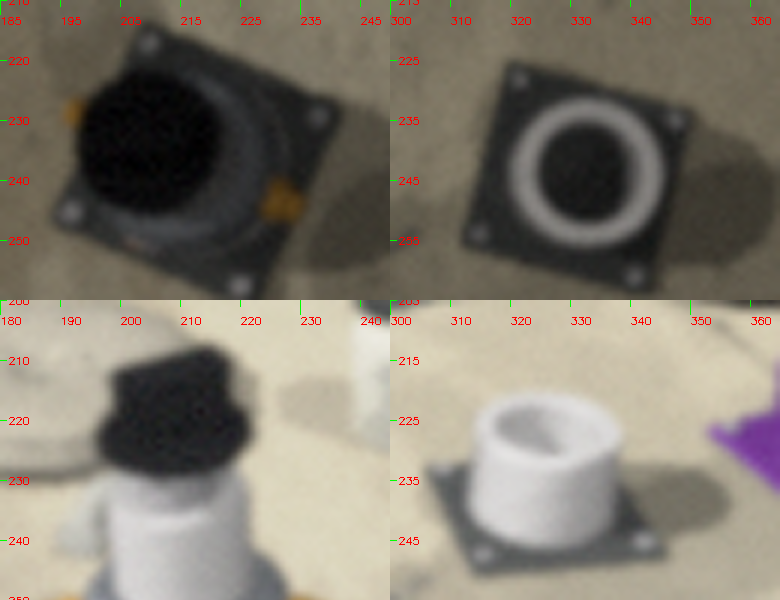

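The crops give top: cap disc (209.9,234.2), rim (333,243.5), and plate bolts at (209.5,217), (238,229), (225,257.5), (197,245). The scene crop gives the disc near (208.8,223) and the rim at (326.2,226). Next I'll triangulate, and brighten the cap to see the bar's direction.

```bash
cat > h.py <<'E'
import numpy as np,cv2
from scipy.spatial.transform import Rotation as R
from bench import *
C={n:get_calibration(n) for n in("scene","top")}
def ray(n,u,v):
    c=C[n];d=R.from_rotvec(c["orientation"]).apply(np.linalg.solve(c["intrinsics"],[u,v,1]));return c["xyz"],d/np.linalg.norm(d)
def tri(a,b):
    (p,d),(q,e)=ray("scene",*a),ray("top",*b)
    s=np.linalg.lstsq(np.c_[d,-e],q-p,rcond=None)[0];x,y=p+s[0]*d,q+s[1]*e
    return (x+y)/2,np.linalg.norm(x-y)
def plane(n,u,v,z):
    p,d=ray(n,u,v);return p+d*(z-p[2])/d[2]
def proj(n,X):
    c=C[n];Y=R.from_rotvec(c["orientation"]).inv().apply(np.asarray(X)-c["xyz"])@c["intrinsics"].T;return Y[...,:2]/Y[...,2:]
E
python3 - <<'E'
from h import *
np.set_printoptions(precision=4,suppress=True)
print("disc",tri((208.8,223),(209.9,234.2)),plane("top",209.9,234.2,.128),plane("scene",208.8,223,.128))
print("rim",tri((326.2,226),(333,243.5)),plane("top",333,243.5,.048),plane("scene",326.2,226,.048))
B=np.array([plane("top",u,v,.008) for u,v in((209.5,217),(238,229),(225,257.5),(197,245))]);print("bolts",B,B.mean(0))
e=B[1]-B[0];g=B[2]-B[1];print(np.degrees([np.arctan2(e[1],e[0]),np.arctan2(g[1],g[0])]))
a=cv2.imread("pics/top0.png")[215:255,190:230].astype(float);b=cv2.imread("pics/scene0.png")[200:240,190:230].astype(float)
im=np.hstack([cv2.resize(np.clip(k*m,0,255).astype(np.uint8),(400,400),interpolation=cv2.INTER_CUBIC) for m,k in((a,6),(b,3))]);cv2.imwrite("pics/c2.png",im)
E
```

```text
disc (array([0.5188, 0.1521, 0.1208]), np.float64(0.0022488271747256442)) [0.5177 0.1496 0.128 ] [0.5076 0.1564 0.128 ]
rim (array([ 0.4943, -0.1642,  0.0468]), np.float64(0.0009001079053072838)) [ 0.494  -0.1645  0.048 ] [ 0.4928 -0.1626  0.048 ]
bolts [[0.5766 0.1738 0.008 ]
 [0.5414 0.0939 0.008 ]
 [0.4628 0.1301 0.008 ]
 [0.4987 0.208  0.008 ]] [0.5199 0.1515 0.008 ]
[-113.7914  155.2522]
```

View pics/c2.png

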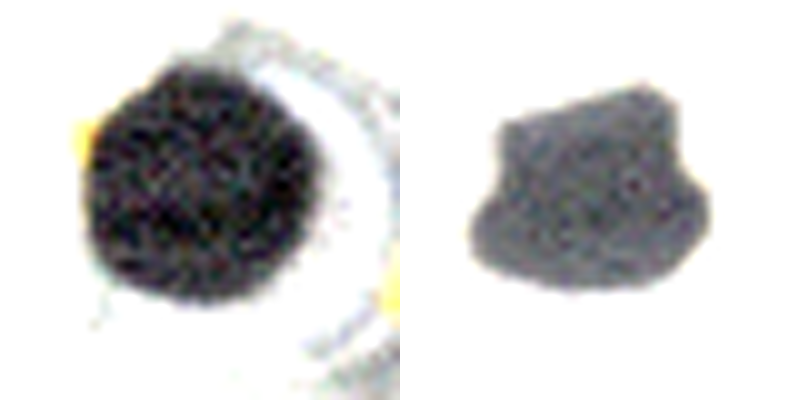

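The brightened scene crop shows the bar's broad side, with its right end higher and farther away. The top crop shows only the disc silhouette. I'll check the bar's direction with a silhouette fit.

```bash
python3 - <<'E'
from h import *
from scipy.optimize import minimize
t=np.linspace(0,2*np.pi,48)
def parts(x,y,a,z=.142):
    d=np.array([[.03*np.cos(s),.03*np.sin(s),h] for s in t for h in(-.022,-.014)])
    b=np.array([[i*.023,j*.009,h] for i in(-1,1) for j in(-1,1) for h in(-.014,.014)])
    M=R.from_euler("z",a,degrees=True)
    return [M.apply(q)+[x,y,z] for q in(d,b)]
def mask(n,P,o):
    m=np.zeros((400,400),np.uint8)
    for q in P:
        h=cv2.convexHull(((proj(n,q)+.5-o)*10).astype(np.int32));cv2.fillConvexPoly(m,h,255)
    return cv2.resize(m,(40,40),interpolation=cv2.INTER_AREA)/255.
O={"top":(190,215),"scene":(190,200)};S={}
for n,(u,v) in O.items():
    g=cv2.imread(f"pics/{n}0.png")[v:v+40,u:u+40].max(2).astype(float)
    lo,hi=(6,34) if n=="top" else(40,120)
    S[n]=np.clip((hi-g)/(hi-lo),0,1); print(n,g.min(),np.percentile(g,50))
S["top"]*=1
W={n:cv2.dilate(mask(n,parts(.519,.151,0)+parts(.519,.151,90),np.array(O[n])),np.ones((7,7))) for n in O}
def cost(p,ns=("top","scene")):
    return sum((W[n]*(cv2.GaussianBlur(mask(n,parts(*p),np.array(O[n])),(0,0),.8)-S[n])**2).sum() for n in ns)
for ns in(("scene",),("top",),("scene","top")):
  r=[]
  for a in range(-90,90,15):
    q=minimize(lambda p:cost((p[0]/1e3,p[1]/1e3,p[2]),ns),[519,151,a],method="Nelder-Mead",options=dict(initial_simplex=[[519,151,a],[524,151,a],[519,156,a],[519,151,a+10]],maxiter=150)); r.append((round(q.fun,2),*q.x.round(1)))
  print(ns,sorted(r)[:4])
E
```

```text
top 0.0 47.0
scene 24.0 182.0
('scene',) [(np.float64(40.77), np.float64(519.9), np.float64(152.8), np.float64(-56.7)), (np.float64(40.77), np.float64(520.2), np.float64(152.6), np.float64(-54.2)), (np.float64(40.96), np.float64(519.6), np.float64(152.7), np.float64(-54.7)), (np.float64(41.05), np.float64(519.7), np.float64(152.5), np.float64(-55.6))]
('top',) [(np.float64(37.46), np.float64(520.6), np.float64(151.3), np.float64(-34.7)), (np.float64(37.66), np.float64(520.5), np.float64(151.0), np.float64(-46.1)), (np.float64(37.78), np.float64(521.0), np.float64(151.2), np.float64(-54.6)), (np.float64(37.83), np.float64(520.7), np.float64(151.2), np.float64(-11.1))]
('scene', 'top') [(np.float64(80.3), np.float64(520.5), np.float64(151.8), np.float64(-55.4)), (np.float64(80.31), np.float64(520.9), np.float64(151.9), np.float64(-53.5)), (np.float64(80.54), np.float64(520.5), np.float64(152.0), np.float64(-55.4)), (np.float64(81.04), np.float64(520.7), np.float64(151.7), np.float64(-56.1))]
```

```bash
python3 - <<'E'
from h import *
t=np.linspace(0,2*np.pi,48)
def parts(x,y,a,z=.142):
    d=np.array([[.03*np.cos(s),.03*np.sin(s),h] for s in t for h in(-.022,-.014)])
    b=np.array([[i*.023,j*.009,h] for i in(-1,1) for j in(-1,1) for h in(-.014,.014)])
    M=R.from_euler("z",a,degrees=True); return [M.apply(q)+[x,y,z] for q in(d,b)]
rows=[]
for n,o,k in(("scene",(195,200),3),("top",(195,218),5)):
    g=np.clip(cv2.imread(f"pics/{n}0.png")[o[1]:o[1]+30,o[0]:o[0]+30].astype(float)*k,0,255).astype(np.uint8);r=[]
    for a in(-84.3,-55,5.7):
        im=cv2.resize(g,(260,260),interpolation=cv2.INTER_CUBIC)
        for q,c in zip(parts(.5195,.152,a),((0,0,255),(0,160,0))):
            cv2.polylines(im,[cv2.convexHull(((proj(n,q)+.5-o)*260/30).astype(np.int32))],True,c,1)
        r.append(im)
    rows.append(np.hstack(r))
cv2.imwrite("pics/c3.png",np.vstack(rows))
E
```

```text
(no output)
```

View pics/c3.png

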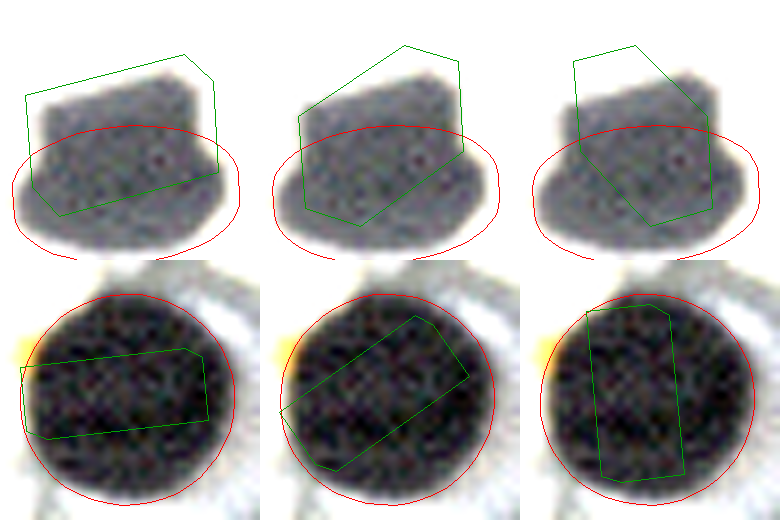

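The oiler is at about (0.519,0.151), and the -84.3° bar overlay matches the slope, so the oiler's x axis is at -24.3°. The rest is at (0.494,-0.164). I'll set out and move above the cap, turning the jaws across the bar.

Emit:
jog_arm:
  plan:
    - [[3, 3.65, 1], 0.071]
    - [[3, 3.65, 1], 0.071]
    - [[3, 3.65, 1], 0.071]
    - [[3, 3.65, 1], 0.071]
    - [[3, 3.65, 0], 0.071]
    - [[3, 3.65, 0], 0.071]
    - [[3, 3.65, 0], 0.071]
    - [[3.2, 3.65, 0], 0.071]
  hand: 8.5

```text
clock: 0.9
tcp_pos: [0.4508, -0.3485, 0.3437]
orientation: [-2.839, -1.344, 0.001]
contact_force: [1.0, -1.5, 0.2]
grip_width: 0.0847
```

Emit:
jog_arm:
  plan:
    - [[0.63, 4.5, 0], 0.071]
    - [[0.63, 4.5, 0], 0.071]
    - [[0.63, 4.5, 0], 0.071]
    - [[0.63, 4.5, 0], 0.071]
    - [[0.63, 4.5, 0], 0.071]
    - [[0.63, 4.5, 0], 0.071]
    - [[0.63, 4.5, 0], 0.071]
    - [[0.63, 4.5, 0], 0.071]
    - [[0.63, 4.5, 0], 0.071]
    - [[0.63, 4.5, 0], 0.071]
    - [[0.63, 4.5, 0], 0.071]
    - [[0, 0, 0], 0]

```text
clock: 2.1
tcp_pos: [0.5187, 0.1522, 0.3441]
orientation: [-2.102, -2.331, -0.005]
contact_force: [-0.3, 0.2, -0.1]
grip_width: 0.085
```

```bash
cat > s.py <<'E'
from h import *
np.set_printoptions(precision=4,suppress=True)
def st():
    o=get_obs();M=R.from_rotvec(o["orientation"]).as_matrix();y=M[:,1]
    print(o["clock"],o["tcp_pos"],"yaw_y",np.degrees(np.arctan2(y[1],y[0])).round(2),"z",M[:,2],"F",o["contact_force"],"M",o["moment"],o["grip_width"],"j",o["joints"])
if __name__=="__main__": st()
E
python3 s.py
```

```text
2.1 [0.5187 0.1522 0.3441] yaw_y 5.93 z [ 0.      0.0044 -1.    ] F [-0.2615  0.2057 -0.1378] M [0.0324 0.062  0.0516] 0.08500905791849865 j [ 0.1445  0.2829 -0.6531  1.7961  0.185   1.1232 -0.4661]
```

Above the cap as planned. I'll go down in steps and close gently, watching the side force.

Emit:
jog_arm:
  plan:
    - [[0, -0.05, -3], 0]
    - [[0, 0, -3], 0]
    - [[0, 0, -3], 0]
    - [[0, 0, -2], 0]
    - [[0, 0, -1], 0]
    - [[0, 0, 0], 0]
    - [[0, 0, 0], 0]
  hand: 5.0
  grip_force: 20

```text
clock: 2.8
tcp_pos: [0.5201, 0.1445, 0.2246]
orientation: [2.117, 2.321, 0.001]
contact_force: [0.8, -0.1, 0.8]
grip_width: 0.05
```

```bash
python3 - <<'E'
from s import *
st()
out=[]
for n,o,k in(("scene",(165,170),1.6),("top",(170,190),2.5)):
    g=grab_frame(n)[:,:,::-1];g=np.clip(g[o[1]:o[1]+90,o[0]:o[0]+90].astype(float)*k,0,255).astype(np.uint8)
    out.append(cv2.resize(g,(400,400),interpolation=cv2.INTER_CUBIC))
cv2.imwrite("pics/c4.png",np.hstack(out))
E
```

```text
2.8 [0.5201 0.1445 0.2246] yaw_y 5.26 z [ 0.0009  0.0003 -1.    ] F [ 0.826  -0.1268  0.8014] M [-0.0108 -0.0362 -0.0162] 0.05000105365211197 j [ 0.0996  0.415  -0.6046  1.924   0.2992  0.8912 -0.5637]
```

View pics/c4.png

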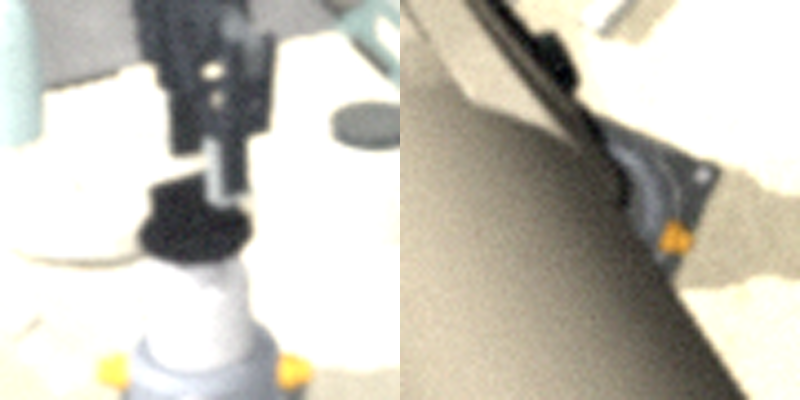

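The scene picture shows the fingers straddling the bar, shifted right. That agrees with TCP y = 0.1445, 7 mm short, since the earlier reading was taken while it was still settling. I'll correct that and go down.

Emit:
jog_arm:
  plan:
    - [[-0.05, 0.68, 0], 0.007]
    - [[0, 0, -1.0], 0]
    - [[0, 0, -0.9], 0]
    - [[0, 0, 0], 0]
    - [[0, 0, 0], 0]
    - [[0, 0, 0], 0]
    - [[0, 0, 0], 0]
    - [[0, 0, 0], 0]
  hand: 3.2

```text
clock: 3.7
tcp_pos: [0.5193, 0.1513, 0.2051]
orientation: [2.109, 2.328, 0.001]
contact_force: [0.4, -0.4, -0.7]
grip_width: 0.0321
```

Emit:
jog_arm:
  plan:
    - [[0, 0, 0], 0]
    - [[0, 0, 0], 0]
    - [[0, 0, 0], 0]
  hand: 2.6

```text
clock: 4.0
tcp_pos: [0.5192, 0.1513, 0.205]
orientation: [2.109, 2.329, 0.0]
contact_force: [-0.7, 0.0, 0.3]
grip_width: 0.0258
```

Emit:
jog_arm:
  plan:
    - [[0, 0, 0], 0]
    - [[0, 0, 0], 0]
    - [[0, 0, 0], 0]
  hand: 2.3

```text
clock: 4.3
tcp_pos: [0.5192, 0.1513, 0.2049]
orientation: [2.109, 2.329, 0.0]
contact_force: [0.3, 0.8, 0.2]
grip_width: 0.023
```

```bash
python3 s.py
```

```text
4.3 [0.5192 0.1513 0.2049] yaw_y 5.67 z [ 0.  0. -1.] F [0.3023 0.822  0.2465] M [-0.0101 -0.0135  0.0235] 0.023047974685915792 j [ 0.0769  0.4436 -0.5954  1.9369  0.3243  0.8564 -0.5899]
```

Emit:
jog_arm:
  plan:
    - [[0, 0, 0], 0]
    - [[0, 0, 0], 0]
    - [[0, 0, 0], 0]
  hand: 2.05

```text
clock: 4.6
tcp_pos: [0.5191, 0.1512, 0.2049]
orientation: [-2.109, -2.329, 0.0]
contact_force: [-0.0, -0.3, -1.0]
grip_width: 0.0205
```

Emit:
jog_arm:
  plan:
    - [[0, 0, 0], 0]
    - [[0, 0, 0], 0]
    - [[0, 0, 0], 0]
  hand: 1.9

```text
clock: 4.9
tcp_pos: [0.5193, 0.1513, 0.205]
orientation: [2.109, 2.328, 0.0]
contact_force: [0.6, 0.3, -0.4]
grip_width: 0.0193
```

Emit:
jog_arm:
  plan:
    - [[0, 0, 0], 0]
    - [[0, 0, 0], 0]
    - [[0, 0, 0], 0]
  hand: 1.8

```text
clock: 5.2
tcp_pos: [0.5194, 0.1512, 0.205]
orientation: [2.109, 2.328, 0.001]
contact_force: [2.2, 0.1, 0.4]
grip_width: 0.0178
```

```bash
python3 s.py
```

```text
5.2 [0.5194 0.1512 0.205 ] yaw_y 5.67 z [ 0.0006  0.0001 -1.    ] F [2.1944 0.0955 0.3771] M [ 0.0311 -0.3817  0.0246] 0.017829641598027617 j [ 0.077   0.4435 -0.5953  1.9366  0.3244  0.8562 -0.5899]
```

Emit:
jog_arm:
  plan:
    - [[0.12, 0, 0], 0]
    - [[0, 0, 0], 0]
    - [[0, 0, 0], 0]

```text
clock: 5.5
tcp_pos: [0.5202, 0.1513, 0.2049]
orientation: [-2.109, -2.329, 0.001]
contact_force: [0.2, -0.7, 0.5]
grip_width: 0.0183
```

Emit:
jog_arm:
  plan:
    - [[0, 0, 0], 0]
    - [[0, 0, 0], 0]
    - [[0, 0, 0], 0]
    - [[0, 0, 0], 0]
  hand: 1.4
  grip_force: 40

```text
clock: 5.9
tcp_pos: [0.5202, 0.1513, 0.2049]
orientation: [-2.109, -2.329, 0.0]
contact_force: [-0.8, 0.1, 2.9]
grip_width: 0.0174
```

```bash
python3 s.py
```

```text
5.9 [0.5202 0.1513 0.2049] yaw_y 5.67 z [-0.0003 -0.0001 -1.    ] F [-0.8401  0.0887  2.9364] M [-0.03    0.2171 -0.0037] 0.01735336330516988 j [ 0.0768  0.4452 -0.595   1.9344  0.3246  0.8578 -0.5892]
```

The cap is gripped and nearly centred. I'll push down in small steps; the stop can't come before 3 mm.

Emit:
jog_arm:
  plan:
    - [[0, 0, -0.1], 0]
    - [[0, 0, -0.1], 0]
    - [[0, 0, 0], 0]
    - [[0, 0, 0], 0]
  grip_force: 60

```text
clock: 6.3
tcp_pos: [0.5203, 0.1512, 0.2028]
orientation: [-2.109, -2.328, 0.0]
contact_force: [-1.2, 0.1, 2.9]
grip_width: 0.0165
```

```bash
python3 s.py
```

```text
6.3 [0.5203 0.1512 0.2028] yaw_y 5.67 z [-0.0003 -0.     -1.    ] F [-1.2215  0.1072  2.8654] M [-0.0039  0.3832  0.0009] 0.016530255487517336 j [ 0.0755  0.448  -0.5935  1.9359  0.3271  0.8539 -0.5912]
```

Emit:
jog_arm:
  plan:
    - [[-0.05, 0, 0], 0]
    - [[0, 0, -0.05], 0]
    - [[0, 0, -0.05], 0]
    - [[0, 0, 0], 0]
    - [[0, 0, 0], 0]

```text
clock: 6.8
tcp_pos: [0.5201, 0.1513, 0.202]
orientation: [2.109, 2.328, 0.001]
contact_force: [-0.0, 0.3, 2.5]
grip_width: 0.0168
```

```bash
python3 s.py
```

```text
6.8 [0.5201 0.1513 0.202 ] yaw_y 5.67 z [ 0.0004  0.0001 -1.    ] F [-0.0393  0.2628  2.4724] M [-0.1041  0.0068 -0.0223] 0.0168061655840675 j [ 0.075   0.4486 -0.5931  1.9374  0.3282  0.8513 -0.5925]
```

Emit:
jog_arm:
  plan:
    - [[0, 0, -0.05], 0]
    - [[0, 0, -0.05], 0]
    - [[0, 0, 0], 0]
    - [[0, 0, 0], 0]

```text
clock: 7.2
tcp_pos: [0.52, 0.1513, 0.201]
orientation: [2.109, 2.328, 0.001]
contact_force: [1.0, 0.2, 3.4]
grip_width: 0.0171
```

Emit:
jog_arm:
  plan:
    - [[0, 0, -0.05], 0]
    - [[0, 0, -0.05], 0]
    - [[0, 0, 0], 0]
    - [[0, 0, 0], 0]

```text
clock: 7.6
tcp_pos: [0.52, 0.1513, 0.2]
orientation: [2.109, 2.328, 0.0]
contact_force: [1.6, -1.4, 1.9]
grip_width: 0.0164
```

Emit:
jog_arm:
  plan:
    - [[0.03, -0.02, -0.05], 0]
    - [[0, 0, -0.05], 0]
    - [[0, 0, 0], 0]
    - [[0, 0, 0], 0]

```text
clock: 8.0
tcp_pos: [0.5201, 0.1512, 0.1989]
orientation: [-2.109, -2.329, -0.0]
contact_force: [-0.3, 0.2, 3.1]
grip_width: 0.0168
```

Emit:
jog_arm:
  plan:
    - [[0, 0, -0.05], 0]
    - [[0, 0, -0.05], 0]
    - [[0, 0, 0], 0]
    - [[0, 0, 0], 0]

```text
clock: 8.4
tcp_pos: [0.5201, 0.1512, 0.1979]
orientation: [-2.109, -2.329, -0.0]
contact_force: [0.4, 0.9, 2.5]
grip_width: 0.0167
```

Emit:
jog_arm:
  plan:
    - [[0, 0, -0.05], 0]
    - [[0, 0, -0.05], 0]
    - [[0, 0, 0], 0]
    - [[0, 0, 0], 0]

```text
clock: 8.8
tcp_pos: [0.5201, 0.1511, 0.1969]
orientation: [-2.109, -2.329, -0.0]
contact_force: [-0.2, 1.6, 3.7]
grip_width: 0.0167
```

Emit:
jog_arm:
  plan:
    - [[0, 0.01, -0.05], 0]
    - [[0, 0, -0.05], 0]
    - [[0, 0, 0], 0]
    - [[0, 0, 0], 0]

```text
clock: 9.2
tcp_pos: [0.5201, 0.1512, 0.1959]
orientation: [-2.109, -2.329, 0.0]
contact_force: [0.1, 1.0, 3.7]
grip_width: 0.0169
```

Emit:
jog_arm:
  plan:
    - [[0, 0, -0.05], 0]
    - [[0, 0, -0.05], 0]
    - [[0, 0, 0], 0]
    - [[0, 0, 0], 0]

```text
clock: 9.6
tcp_pos: [0.5202, 0.1512, 0.1952]
orientation: [2.109, 2.329, -0.0]
contact_force: [-1.3, 0.6, 6.6]
grip_width: 0.0166
```

Contact with the rubber. A touch more to reach the 8 to 12 N band.

Emit:
jog_arm:
  plan:
    - [[0, 0, -0.02], 0]
    - [[0, 0, 0], 0]
    - [[0, 0, 0], 0]

```text
clock: 9.9
tcp_pos: [0.5201, 0.1512, 0.1951]
orientation: [2.109, 2.328, -0.0]
contact_force: [-1.7, 1.0, 7.3]
grip_width: 0.0168
```

```bash
python3 s.py
```

```text
9.9 [0.5201 0.1512 0.1951] yaw_y 5.67 z [ 0.0001 -0.0002 -1.    ] F [-1.7322  1.0058  7.2758] M [ 0.0977  0.3647 -0.0012] 0.016809895877884184 j [ 0.0705  0.4581 -0.5884  1.9421  0.3366  0.839  -0.5994]
```

Emit:
jog_arm:
  plan:
    - [[-0.03, 0.01, 0], 0.03]
    - [[0, 0, 0], 0.04]
    - [[0, 0, 0], 0.04]
    - [[0, 0, 0], 0]
    - [[0, 0, 0], 0]

```text
clock: 10.4
tcp_pos: [0.5203, 0.1512, 0.1952]
orientation: [1.977, 2.44, 0.001]
contact_force: [-0.2, -0.7, 6.9]
grip_width: 0.0169
```

```bash
python3 s.py
```

```text
10.4 [0.5203 0.1512 0.1952] yaw_y 11.96 z [ 0.001 -0.    -1.   ] F [-0.1716 -0.7162  6.8768] M [0.0134 0.1117 0.0119] 0.016880102256669985 j [ 0.0897  0.4636 -0.6134  1.941   0.3526  0.8432 -0.5032]
```

Emit:
jog_arm:
  plan:
    - [[0, 0, 0], 0.05]
    - [[0, 0, 0], 0.05]
    - [[0, 0, 0], 0.05]
    - [[0, 0, 0], 0]
    - [[0, 0, 0], 0]

```text
clock: 10.9
tcp_pos: [0.5204, 0.1512, 0.1952]
orientation: [1.789, 2.582, 0.001]
contact_force: [0.5, 1.0, 6.7]
grip_width: 0.0164
```

```bash
python3 s.py
```

```text
10.9 [0.5204 0.1512 0.1952] yaw_y 20.56 z [ 0.0012  0.0001 -1.    ] F [0.4743 0.9885 6.7054] M [0.0833 0.0048 0.0464] 0.016391895815517143 j [ 0.1157  0.472  -0.6477  1.9393  0.3744  0.8503 -0.3717]
```

Emit:
jog_arm:
  plan:
    - [[0, 0.02, 0], 0.05]
    - [[0, 0, 0], 0.05]
    - [[0, 0, 0], 0.05]
    - [[0, 0, 0], 0.05]
    - [[0, 0, 0], 0]
    - [[0, 0, 0], 0]

```text
clock: 11.5
tcp_pos: [0.5204, 0.1514, 0.1952]
orientation: [1.522, 2.747, 0.001]
contact_force: [-0.3, 0.7, 8.2]
grip_width: 0.0167
```

```bash
python3 s.py
```

```text
11.5 [0.5204 0.1514 0.1952] yaw_y 32.02 z [ 0.0013  0.0001 -1.    ] F [-0.2772  0.7204  8.2339] M [ 0.0138 -0.0244  0.0711] 0.016675216028863148 j [ 0.1495  0.4841 -0.6935  1.937   0.4038  0.8608 -0.1972]
```

Emit:
jog_arm:
  plan:
    - [[0, 0, 0], 0.05]
    - [[0, 0, 0], 0.05]
    - [[0, 0, 0], 0.05]
    - [[0, 0, 0], 0.05]
    - [[0, 0, 0], 0]
    - [[0, 0, 0], 0]

```text
clock: 12.1
tcp_pos: [0.5204, 0.1515, 0.1952]
orientation: [1.24, 2.885, 0.001]
contact_force: [-0.4, 0.1, 6.2]
grip_width: 0.0169
```

```bash
python3 s.py
```

```text
12.1 [0.5204 0.1515 0.1952] yaw_y 43.48 z [ 0.0013  0.0001 -1.    ] F [-0.3791  0.0824  6.1994] M [0.0649 0.0019 0.016 ] 0.01690799403489271 j [ 0.1832  0.4973 -0.7394  1.9349  0.4338  0.8723 -0.0227]
```

Emit:
jog_arm:
  plan:
    - [[0, 0, 0], 0.05]
    - [[0, 0, 0], 0.05]
    - [[0, 0, 0], 0.05]
    - [[0, 0, 0], 0.05]
    - [[0, 0, 0], 0]
    - [[0, 0, 0], 0]

```text
clock: 12.7
tcp_pos: [0.5204, 0.1515, 0.1952]
orientation: [0.946, 2.995, 0.001]
contact_force: [0.1, 0.2, 7.4]
grip_width: 0.0169
```

```bash
python3 s.py
```

```text
12.7 [0.5204 0.1515 0.1952] yaw_y 54.94 z [ 0.0012  0.0002 -1.    ] F [0.066  0.1786 7.3942] M [0.0613 0.071  0.0491] 0.016883253262093376 j [ 0.2163  0.5117 -0.7852  1.9328  0.4645  0.8848  0.1514]
```

Emit:
jog_arm:
  plan:
    - [[0, 0, 0], 0.04]
    - [[0, 0, 0], 0.04]
    - [[0, 0, 0], 0.04]
    - [[0, 0, 0], 0]
    - [[0, 0, 0], 0]

```text
clock: 13.2
tcp_pos: [0.5204, 0.1515, 0.1952]
orientation: [0.765, 3.046, 0.001]
contact_force: [-0.0, 0.9, 7.6]
grip_width: 0.0171
```

Emit:
jog_arm:
  plan:
    - [[0, 0, 0], 0.03]
    - [[0, 0, 0], 0.03]
    - [[0, 0, 0], 0]
    - [[0, 0, 0], 0]

```text
clock: 13.6
tcp_pos: [0.5205, 0.1516, 0.1952]
orientation: [0.673, 3.067, 0.001]
contact_force: [0.2, 1.1, 6.6]
grip_width: 0.0171
```

```bash
python3 s.py
```

```text
13.6 [0.5205 0.1516 0.1952] yaw_y 65.26 z [ 0.0014  0.0004 -1.    ] F [0.2453 1.0858 6.5971] M [ 0.1376 -0.0486  0.0374] 0.017098309066412905 j [ 0.2454  0.5259 -0.8265  1.931   0.4926  0.8968  0.3077]
```

At the slot angle with very little torque. I'll lift gently and watch for a snag.

Emit:
jog_arm:
  plan:
    - [[0, 0.01, 0.1], 0]
    - [[0, 0, 0.1], 0]
    - [[0, 0, 0.1], 0]
    - [[0, 0, 0], 0]
    - [[0, 0, 0], 0]

```text
clock: 14.1
tcp_pos: [0.5204, 0.1516, 0.198]
orientation: [0.673, 3.068, 0.001]
contact_force: [2.9, 1.8, 3.2]
grip_width: 0.0172
```

Emit:
jog_arm:
  plan:
    - [[0, 0, 0.1], 0]
    - [[0, 0, 0.1], 0]
    - [[0, 0, 0.1], 0]
    - [[0, 0, 0], 0]
    - [[0, 0, 0], 0]

```text
clock: 14.6
tcp_pos: [0.5202, 0.1516, 0.2009]
orientation: [0.673, 3.068, 0.001]
contact_force: [4.6, 1.7, 1.6]
grip_width: 0.0166
```

```bash
python3 s.py
```

```text
14.6 [0.5202 0.1516 0.2009] yaw_y 65.25 z [ 0.0009  0.0003 -1.    ] F [4.6275 1.7499 1.551 ] M [ 0.4258 -1.2662  0.0725] 0.016648345479790418 j [ 0.2502  0.5183 -0.832   1.927   0.4839  0.9069  0.3146]
```

Side load is building along +x, so I'll give way before going on.

Emit:
jog_arm:
  plan:
    - [[0.06, 0.03, 0], 0]
    - [[0, 0, 0], 0]
    - [[0, 0, 0], 0]

```text
clock: 14.9
tcp_pos: [0.5204, 0.1517, 0.2008]
orientation: [-0.673, -3.069, 0.001]
contact_force: [2.9, -0.3, 4.4]
grip_width: 0.0168
```

```bash
python3 s.py
```

```text
14.9 [0.5204 0.1517 0.2008] yaw_y 65.26 z [-0.0002 -0.0004 -1.    ] F [ 2.9049 -0.3499  4.3735] M [ 0.1651 -0.8537  0.0293] 0.016819557037141313 j [ 0.2494  0.5192 -0.8315  1.926   0.484   0.9083  0.3145]
```

Emit:
jog_arm:
  plan:
    - [[0.08, 0, 0], 0]
    - [[0, 0, 0], 0]
    - [[0, 0, 0], 0]

```text
clock: 15.2
tcp_pos: [0.5207, 0.1517, 0.2004]
orientation: [-0.673, -3.068, 0.001]
contact_force: [1.6, 0.3, 2.9]
grip_width: 0.0167
```

```bash
python3 s.py
```

```text
15.2 [0.5207 0.1517 0.2004] yaw_y 65.27 z [-0.0013 -0.0004 -1.    ] F [1.5581 0.2903 2.8747] M [ 0.1412 -0.3228  0.0362] 0.01669972625261869 j [ 0.249   0.5206 -0.8312  1.925   0.4841  0.9092  0.315 ]
```

Emit:
jog_arm:
  plan:
    - [[0.05, 0, 0.1], 0]
    - [[0, 0, 0.1], 0]
    - [[0, 0, 0.1], 0]
    - [[0, 0, 0], 0]
    - [[0, 0, 0], 0]

```text
clock: 15.7
tcp_pos: [0.5213, 0.1517, 0.2034]
orientation: [-0.673, -3.068, 0.001]
contact_force: [-1.3, -0.3, 2.5]
grip_width: 0.0169
```

```bash
python3 s.py
```

```text
15.7 [0.5213 0.1517 0.2034] yaw_y 65.26 z [-0.0011 -0.0005 -1.    ] F [-1.2947 -0.2954  2.4862] M [-0.0033  0.4801  0.0359] 0.016892969051594136 j [ 0.2514  0.5173 -0.8336  1.9216  0.4802  0.9148  0.3188]
```

Emit:
jog_arm:
  plan:
    - [[-0.04, 0, 0.1], 0]
    - [[0, 0, 0.1], 0]
    - [[0, 0, 0.1], 0]
    - [[0, 0, 0], 0]
    - [[0, 0, 0], 0]

```text
clock: 16.2
tcp_pos: [0.5214, 0.1517, 0.2067]
orientation: [0.673, 3.069, -0.0]
contact_force: [-1.1, 0.3, 1.6]
grip_width: 0.017
```

```bash
python3 s.py
```

```text
16.2 [0.5214 0.1517 0.2067] yaw_y 65.25 z [ 0.0001 -0.0002 -1.    ] F [-1.1177  0.3066  1.6249] M [-0.048   0.2634 -0.0008] 0.01695926952060801 j [ 0.2542  0.5128 -0.8366  1.9194  0.4761  0.9191  0.322 ]
```

Emit:
jog_arm:
  plan:
    - [[-0.03, 0, 0.1], 0]
    - [[0, 0, 0.1], 0]
    - [[0, 0, 0.1], 0]
    - [[0, 0, 0.1], 0]
    - [[0, 0, 0], 0]
    - [[0, 0, 0], 0]

```text
clock: 16.8
tcp_pos: [0.5212, 0.1518, 0.2108]
orientation: [0.673, 3.068, 0.0]
contact_force: [-0.5, -0.4, 0.9]
grip_width: 0.0171
```

```bash
python3 s.py
```

```text
16.8 [0.5212 0.1518 0.2108] yaw_y 65.25 z [ 0.0004  0.0001 -1.    ] F [-0.5397 -0.3772  0.9387] M [-0.2176 -0.1452 -0.0381] 0.01714253239593714 j [ 0.2577  0.5072 -0.8406  1.9168  0.4703  0.9254  0.3265]
```

Emit:
jog_arm:
  plan:
    - [[0, 0, 0.1], 0]
    - [[0, 0, 0.1], 0]
    - [[0, 0, 0.1], 0]
    - [[0, 0, 0.1], 0]
    - [[0, 0, 0], 0]
    - [[0, 0, 0], 0]

```text
clock: 17.4
tcp_pos: [0.521, 0.1518, 0.2147]
orientation: [-0.673, -3.069, 0.0]
contact_force: [0.9, -0.0, -1.9]
grip_width: 0.0168
```

```bash
python3 s.py
```

```text
17.4 [0.521  0.1518 0.2147] yaw_y 65.26 z [-0.0001 -0.     -1.    ] F [ 0.8584 -0.009  -1.8844] M [ 0.0249  0.028  -0.0617] 0.01678939432889292 j [ 0.2609  0.5021 -0.8444  1.9139  0.4645  0.9325  0.3312]
```

Emit:
jog_arm:
  plan:
    - [[0, 0, 0.15], 0]
    - [[0, 0, 0.15], 0]
    - [[0, 0, 0.15], 0]
    - [[0, 0, 0], 0]
    - [[0, 0, 0], 0]

```text
clock: 17.9
tcp_pos: [0.5211, 0.1518, 0.2193]
orientation: [0.673, 3.068, 0.0]
contact_force: [-0.3, 0.7, -1.1]
grip_width: 0.0168
```

```bash
python3 s.py
```

```text
17.9 [0.5211 0.1518 0.2193] yaw_y 65.26 z [ 0.0001  0.     -1.    ] F [-0.3194  0.6633 -1.1045] M [-0.0305  0.014   0.0429] 0.016774407885540864 j [ 0.2647  0.4964 -0.8484  1.9101  0.4583  0.9402  0.3363]
```

Clear of the neck. I'll raise and carry it over to the rest.

Emit:
jog_arm:
  plan:
    - [[0, 0, 2], 0]
    - [[0, 0, 3], 0]
    - [[0, 0, 3], 0]
    - [[-0.26, -3.15, 0], 0]
    - [[-0.26, -3.15, 0], 0]
    - [[-0.26, -3.15, 0], 0]
    - [[-0.26, -3.15, 0], 0]
    - [[-0.26, -3.15, 0], 0]
    - [[-0.26, -3.15, 0], 0]
    - [[-0.26, -3.15, 0], 0]
    - [[-0.26, -3.15, 0], 0]
    - [[-0.26, -3.15, 0], 0]

```text
clock: 19.1
tcp_pos: [0.4973, -0.1329, 0.2993]
orientation: [0.673, 3.069, -0.0]
contact_force: [0.5, -0.2, -0.8]
grip_width: 0.0164
```

Emit:
jog_arm:
  plan:
    - [[-0.26, -3.15, 0], 0]
    - [[0, 0, -3], 0]
    - [[0, 0, -3], 0]
    - [[0, 0, -2], 0]
    - [[0, 0, -1], 0]
    - [[0, 0, 0], 0]
    - [[0, 0, 0], 0]
    - [[0, 0, 0], 0]
    - [[0, 0, 0], 0]

```text
clock: 20.0
tcp_pos: [0.4956, -0.1632, 0.2103]
orientation: [0.673, 3.067, -0.001]
contact_force: [-0.2, 0.2, -0.6]
grip_width: 0.0168
```

```bash
python3 - <<'E'
from s import *
st()
out=[]
for n,o,k in(("scene",(280,170),1.5),("top",(285,190),2.5)):
    g=grab_frame(n)[:,:,::-1];g=np.clip(g[o[1]:o[1]+90,o[0]:o[0]+90].astype(float)*k,0,255).astype(np.uint8)
    out.append(cv2.resize(g,(400,400),interpolation=cv2.INTER_CUBIC))
cv2.imwrite("pics/c5.png",np.hstack(out))
E
```

```text
20.0 [ 0.4956 -0.1632  0.2103] yaw_y 65.26 z [ 0.0017 -0.0008 -1.    ] F [-0.2477  0.174  -0.6116] M [-0.0315  0.0331 -0.0008] 0.01677417017857581 j [ 0.8251  0.4525 -0.7793  1.9684  0.4104  0.8813  0.9681]
```

View pics/c5.png

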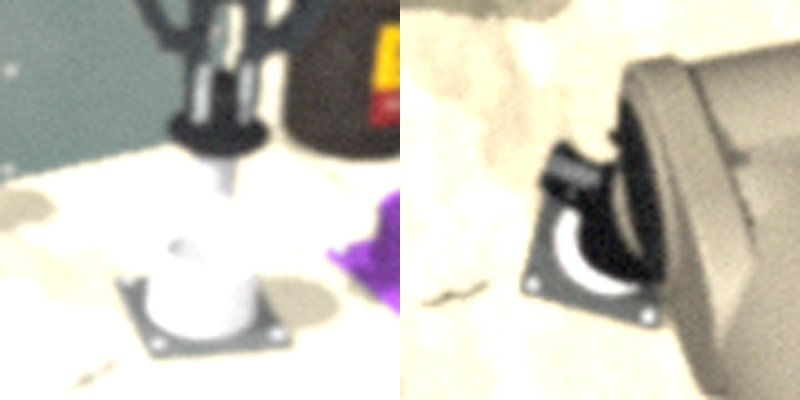

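The scene crop shows the cap upright above the tube, its disc at about (329,199) in full pixels. The top crop shows it over the ring. I'll compare with the projected positions.

```bash
python3 - <<'E'
from s import *
print("disc pred",proj("scene",[.4956,-.1632,.129]),"rim pred at TCP xy",proj("scene",[.4956,-.1632,.048]),proj("top",[.4956,-.1632,.048]))
print("rim seen scene (326.2,226) top (333,243.5)")
E
```

```text
disc pred [328.1712 198.7694] rim pred at TCP xy [325.824 225.468] [332.5113 242.9168]
rim seen scene (326.2,226) top (333,243.5)
```

The predictions agree to within about 1 mm. I'll lower into the tube with force checks.

Emit:
jog_arm:
  plan:
    - [[-0.05, -0.05, -1], 0]
    - [[0, 0, -1], 0]
    - [[0, 0, -1], 0]
    - [[0, 0, -0.5], 0]
    - [[0, 0, -0.5], 0]
    - [[0, 0, -0.3], 0]
    - [[0, 0, 0], 0]
    - [[0, 0, 0], 0]

```text
clock: 20.9
tcp_pos: [0.4947, -0.1636, 0.1664]
orientation: [0.673, 3.068, 0.0]
contact_force: [0.0, -0.3, -0.8]
grip_width: 0.0168
```

```bash
python3 s.py
```

```text
20.9 [ 0.4947 -0.1636  0.1664] yaw_y 65.26 z [ 0.0003 -0.     -1.    ] F [ 0.0176 -0.3156 -0.8124] M [-0.018   0.0017  0.0283] 0.01682558766470672 j [ 0.7865  0.5135 -0.7365  2.0007  0.476   0.8037  0.9135]
```

Stem is in with no contact. Further down.

Emit:
jog_arm:
  plan:
    - [[0, 0, -0.3], 0]
    - [[0, 0, -0.3], 0]
    - [[0, 0, -0.3], 0]
    - [[0, 0, -0.3], 0]
    - [[0, 0, 0], 0]
    - [[0, 0, 0], 0]

```text
clock: 21.5
tcp_pos: [0.4945, -0.1636, 0.1541]
orientation: [-0.673, -3.068, -0.0]
contact_force: [-0.5, 0.7, -1.2]
grip_width: 0.0171
```

Emit:
jog_arm:
  plan:
    - [[0, 0, -0.3], 0]
    - [[0, 0, -0.3], 0]
    - [[0, 0, -0.3], 0]
    - [[0, 0, -0.3], 0]
    - [[0, 0, -0.2], 0]
    - [[0, 0, 0], 0]
    - [[0, 0, 0], 0]

```text
clock: 22.2
tcp_pos: [0.4946, -0.1636, 0.1402]
orientation: [-0.673, -3.069, -0.0]
contact_force: [-0.4, 0.6, -0.1]
grip_width: 0.0166
```

```bash
python3 s.py
```

```text
22.2 [ 0.4946 -0.1636  0.1402] yaw_y 65.26 z [-0.0001  0.0001 -1.    ] F [-0.4196  0.5827 -0.1242] M [0.0343 0.0083 0.0095] 0.016620097105608904 j [ 0.7605  0.5515 -0.7067  2.0161  0.5178  0.7576  0.8784]
```

Emit:
jog_arm:
  plan:
    - [[0, 0, -0.1], 0]
    - [[0, 0, -0.1], 0]
    - [[0, 0, -0.1], 0]
    - [[0, 0, -0.1], 0]
    - [[0, 0, 0], 0]
    - [[0, 0, 0], 0]

```text
clock: 22.8
tcp_pos: [0.4945, -0.1637, 0.1362]
orientation: [-0.673, -3.069, -0.0]
contact_force: [-0.5, 0.5, -1.1]
grip_width: 0.0168
```

Emit:
jog_arm:
  plan:
    - [[0, 0, -0.1], 0]
    - [[0, 0, 0], 0]
    - [[0, 0, 0], 0]

```text
clock: 23.1
tcp_pos: [0.4946, -0.1636, 0.1352]
orientation: [-0.673, -3.069, -0.0]
contact_force: [-0.2, 0.5, -1.0]
grip_width: 0.0168
```

Emit:
jog_arm:
  plan:
    - [[0, 0, -0.07], 0]
    - [[0, 0, 0], 0]
    - [[0, 0, 0], 0]

```text
clock: 23.4
tcp_pos: [0.4946, -0.1637, 0.1345]
orientation: [-0.673, -3.069, 0.0]
contact_force: [0.4, -0.2, -0.9]
grip_width: 0.0168
```

Emit:
jog_arm:
  plan:
    - [[0, 0, -0.05], 0]
    - [[0, 0, 0], 0]
    - [[0, 0, 0], 0]

```text
clock: 23.7
tcp_pos: [0.4945, -0.1637, 0.134]
orientation: [-0.673, -3.069, -0.0]
contact_force: [-0.2, -0.1, -0.7]
grip_width: 0.0169
```

Emit:
jog_arm:
  plan:
    - [[0, 0, -0.05], 0]
    - [[0, 0, 0], 0]
    - [[0, 0, 0], 0]

```text
clock: 24.0
tcp_pos: [0.4946, -0.1637, 0.1335]
orientation: [-0.673, -3.069, -0.0]
contact_force: [-0.4, -0.6, -1.1]
grip_width: 0.0164
```

Emit:
jog_arm:
  plan:
    - [[0, 0, -0.05], 0]
    - [[0, 0, 0], 0]
    - [[0, 0, 0], 0]

```text
clock: 24.3
tcp_pos: [0.4946, -0.1637, 0.1331]
orientation: [0.673, 3.069, -0.0]
contact_force: [-0.2, -1.1, 0.2]
grip_width: 0.0167
```

Emit:
jog_arm:
  plan:
    - [[0, 0, -0.04], 0]
    - [[0, 0, 0], 0]
    - [[0, 0, 0], 0]

```text
clock: 24.6
tcp_pos: [0.4946, -0.1636, 0.133]
orientation: [0.673, 3.069, -0.001]
contact_force: [-2.7, 1.2, 4.7]
grip_width: 0.0167
```

Emit:
jog_arm:
  plan:
    - [[0, 0, -0.03], 0]
    - [[0, 0, 0], 0]
    - [[0, 0, 0], 0]

```text
clock: 24.9
tcp_pos: [0.4946, -0.1636, 0.133]
orientation: [0.673, 3.069, -0.001]
contact_force: [-2.3, 0.7, 9.5]
grip_width: 0.0172
```

Disc on the rim at TCP 0.133, as predicted. I'll ease off, let go and retreat.

Emit:
jog_arm:
  plan:
    - [[0, 0, 0.04], 0]
    - [[0, 0, 0], 0]
  grip_force: 20

```text
clock: 25.1
tcp_pos: [0.4946, -0.1636, 0.1331]
orientation: [0.673, 3.068, -0.0]
contact_force: [-2.9, -0.0, 6.6]
grip_width: 0.0169
```

Emit:
jog_arm:
  plan:
    - [[0, 0, 0], 0]
    - [[0, 0, 0], 0]
    - [[0, 0, 0], 0]
    - [[0, 0, 0], 0]
    - [[0, 0, 0], 0]
  hand: 3.4

```text
clock: 25.6
tcp_pos: [0.4946, -0.1636, 0.1326]
orientation: [-0.673, -3.069, -0.0]
contact_force: [0.1, 0.3, -0.6]
grip_width: 0.0342
```

Emit:
jog_arm:
  plan:
    - [[0, 0, 0.5], 0]
    - [[0, 0, 1], 0]
    - [[0, 0, 2], 0]
    - [[0, 0, 3], 0]
    - [[0, 0, 4], 0]
    - [[0, 0, 4], 0]
    - [[-0.5, -4, 0], 0]
    - [[-0.5, -4, 0], 0]
    - [[-0.5, -4, 0], 0]
    - [[0, 0, 0], 0]
    - [[0, 0, 0], 0]
    - [[0, 0, 0], 0]

```text
clock: 26.8
tcp_pos: [0.4799, -0.2823, 0.2782]
orientation: [0.67, 3.069, 0.001]
contact_force: [0.1, -0.7, 0.1]
grip_width: 0.0342
```

```bash
python3 - <<'E'
from s import *
st()
out=[]
for n,o,k in(("scene",(280,170),1.5),("top",(285,190),2.5)):
    g=grab_frame(n)[:,:,::-1];g=np.clip(g[o[1]:o[1]+90,o[0]:o[0]+90].astype(float)*k,0,255).astype(np.uint8)
    out.append(cv2.resize(g,(400,400),interpolation=cv2.INTER_CUBIC))
cv2.imwrite("pics/c6.png",np.hstack(out))
E
```

```text
26.8 [ 0.4799 -0.2823  0.2782] yaw_y 65.35 z [ 0.0006  0.0004 -1.    ] F [ 0.1075 -0.7039  0.1129] M [ 0.0315 -0.0032  0.0201] 0.03417578963041699 j [ 1.0374  0.4164 -0.7833  1.8282  0.3376  1.0351  1.2621]
```

View pics/c6.png

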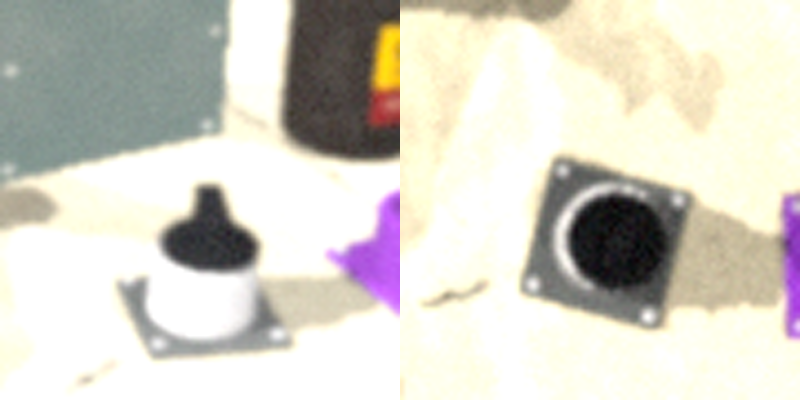

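The cap is parked upright in the rest, but in the top crop its disc (617,241) looks shifted towards the right of the rim. I'll quantify that before handing in.

```bash
python3 - <<'E'
from s import *
f=np.mean([grab_frame("top").astype(float) for _ in range(6)],0).max(2)
g=cv2.resize(f.astype(np.float32)[190:280,285:375],None,fx=10,fy=10,interpolation=cv2.INTER_CUBIC)
# sub-pixel: dark disc
def big(m,ctr):
    n,l,s,c=cv2.connectedComponentsWithStats(m.astype(np.uint8));i=max(range(1,n),key=lambda i:s[i,4] if np.hypot(*(c[i]-ctr))<120 else 0)
    return c[i],s[i]
px=lambda c:np.array([285,190])+(c+.5)/10-.5
for th in(14,18,22):
    c,s=big(g<th,[490,540]);p=px(c);print("disc",th,p,s[2:4]/10,plane("top",*p,.056)[:2])
# rim: from first picture, filled bright ring
a=cv2.imread("pics/top0.png").max(2).astype(np.float32)[225:262,314:352];a=cv2.resize(a,None,fx=10,fy=10,interpolation=cv2.INTER_CUBIC)
for th in(75,90,105):
    m=(a>th).astype(np.uint8);cs=max((c for c in cv2.findContours(m,0,1)[0] if 150<cv2.boundingRect(c)[2]<330),key=cv2.contourArea)
    (x,y),w,_=cv2.fitEllipse(cv2.convexHull(cs));p=np.array([314,225])+(np.array([x,y])+.5)/10-.5;print("rim0",th,p,np.array(w)/10,plane("top",*p,.048)[:2])
o=lambda u,v:plane("top",285+u*.225-.4,190+v*.225-.4,.008)[:2]
print("plate",np.mean([o(*q) for q in((562,172),(677,200),(650,316),(533,285))],0))
E
```

```text
disc 14 [333.7377 243.9336] [20.1 19.6] [ 0.4924 -0.1653]
disc 18 [333.7938 244.0269] [21.1 20.1] [ 0.4921 -0.1654]
disc 22 [333.8987 244.0973] [21.7 20.6] [ 0.4919 -0.1657]
rim0 75 [332.2374 243.2853] [25.0015 25.737 ] [ 0.4946 -0.1624]
rim0 90 [332.3056 243.2852] [24.2044 24.9516] [ 0.4946 -0.1626]
rim0 105 [332.3415 243.2947] [23.4385 24.1026] [ 0.4946 -0.1627]
plate [ 0.49   -0.4131]
```

Both views put the cap about 4 mm off the tube's axis, towards -y and -x. The limit is 6 mm and time is ample, so I'll regrip lightly and move it over.

Emit:
jog_arm:
  plan:
    - [[0.5, 4, 0], 0]
    - [[0.5, 4, 0], 0]
    - [[0.5, 4, 0], 0]
    - [[0, 0, 0], 0]
    - [[0, 0, 0], 0]
    - [[0, 0, -4], 0]
    - [[0, 0, -4], 0]
    - [[0, 0, -3], 0]
    - [[0, 0, -2], 0]
    - [[0, 0, -0.9], 0]
    - [[0, 0, -0.45], 0]
    - [[0, 0, 0], 0]

```text
clock: 28.4
tcp_pos: [0.4947, -0.1643, 0.1344]
orientation: [0.674, 3.068, -0.0]
contact_force: [0.8, 0.2, 0.6]
grip_width: 0.0341
```

```bash
python3 s.py
```

```text
28.4 [ 0.4947 -0.1643  0.1344] yaw_y 65.2 z [ 0.0002 -0.0002 -1.    ] F [0.8228 0.1567 0.624 ] M [-0.0072 -0.072   0.0298] 0.034144957058010794 j [ 0.7579  0.5615 -0.7029  2.0182  0.5304  0.7487  0.8681]
```

Emit:
jog_arm:
  plan:
    - [[0, 0, 0], 0]
    - [[0, 0, 0], 0]
    - [[0, 0, 0], 0]
    - [[0, 0, 0], 0]
    - [[0, 0, 0], 0]
    - [[0, 0, 0], 0]
  hand: 1.4
  grip_force: 25

```text
clock: 29.0
tcp_pos: [0.4953, -0.1639, 0.1353]
orientation: [0.673, 3.067, -0.001]
contact_force: [0.2, 0.4, 7.1]
grip_width: 0.0176
```

Emit:
jog_arm:
  plan:
    - [[0, 0, 0.1], 0]
    - [[0, 0, 0.1], 0]
    - [[0, 0, 0], 0]
    - [[0, 0, 0], 0]

```text
clock: 29.4
tcp_pos: [0.4944, -0.1636, 0.1361]
orientation: [-0.673, -3.068, -0.0]
contact_force: [0.5, 1.1, -0.4]
grip_width: 0.0174
```

```bash
python3 s.py
```

```text
29.4 [ 0.4944 -0.1636  0.1361] yaw_y 65.26 z [-0.0004  0.0002 -1.    ] F [ 0.51    1.1416 -0.3931] M [-0.0126 -0.0039 -0.0659] 0.017430152248752558 j [ 0.7593  0.5586 -0.7057  2.0183  0.5272  0.7518  0.8704]
```

Emit:
jog_arm:
  plan:
    - [[0.1, 0.11, 0.05], 0]
    - [[0.1, 0.11, 0], 0]
    - [[0, 0, 0], 0]
    - [[0, 0, 0], 0]

```text
clock: 29.8
tcp_pos: [0.4966, -0.1614, 0.1367]
orientation: [-0.673, -3.069, -0.0]
contact_force: [-0.2, -0.2, -1.4]
grip_width: 0.0174
```

Emit:
jog_arm:
  plan:
    - [[0, 0, -0.07], 0]
    - [[0, 0, -0.07], 0]
    - [[0, 0, 0], 0]
    - [[0, 0, 0], 0]

```text
clock: 30.2
tcp_pos: [0.4965, -0.1615, 0.1353]
orientation: [-0.673, -3.069, 0.0]
contact_force: [-0.7, 0.5, -0.7]
grip_width: 0.0174
```

Emit:
jog_arm:
  plan:
    - [[0, 0, -0.05], 0]
    - [[0, 0, 0], 0]
    - [[0, 0, 0], 0]

```text
clock: 30.5
tcp_pos: [0.4966, -0.1615, 0.1353]
orientation: [-0.673, -3.069, 0.001]
contact_force: [-2.7, 1.4, 6.6]
grip_width: 0.017
```

```bash
python3 s.py
```

```text
30.5 [ 0.4966 -0.1615  0.1353] yaw_y 65.25 z [-0.0001 -0.0005 -1.    ] F [-2.654   1.403   6.5856] M [ 0.0148  0.5252 -0.0179] 0.016980422589576393 j [ 0.7522  0.5613 -0.7041  2.0157  0.5296  0.7519  0.8636]
```

Seated again without side contact during the shift. I'll release, retreat and check.

Emit:
jog_arm:
  plan:
    - [[0, 0, 0.04], 0]
    - [[0, 0, 0], 0]
  grip_force: 20

```text
clock: 30.7
tcp_pos: [0.4966, -0.1615, 0.1353]
orientation: [0.673, 3.068, -0.0]
contact_force: [-0.9, 0.0, 2.7]
grip_width: 0.0176
```

Emit:
jog_arm:
  plan:
    - [[0, 0, 0], 0]
    - [[0, 0, 0], 0]
    - [[0, 0, 0], 0]
    - [[0, 0, 0], 0]
    - [[0, 0, 0], 0]
  hand: 3.4

```text
clock: 31.2
tcp_pos: [0.4966, -0.1615, 0.1352]
orientation: [0.673, 3.069, 0.0]
contact_force: [-0.5, -0.5, -0.9]
grip_width: 0.034
```

Emit:
jog_arm:
  plan:
    - [[0, 0, 0.5], 0]
    - [[0, 0, 1], 0]
    - [[0, 0, 2], 0]
    - [[0, 0, 3], 0]
    - [[0, 0, 4], 0]
    - [[0, 0, 4], 0]
    - [[-0.5, -4, 0], 0]
    - [[-0.5, -4, 0], 0]
    - [[-0.5, -4, 0], 0]
    - [[0, 0, 0], 0]
    - [[0, 0, 0], 0]
    - [[0, 0, 0], 0]

```text
clock: 32.4
tcp_pos: [0.4819, -0.2801, 0.2808]
orientation: [0.67, 3.069, 0.001]
contact_force: [0.2, 0.2, -0.2]
grip_width: 0.0339
```

```bash
python3 - <<'E'
from s import *
st()
f=np.mean([grab_frame("top").astype(float) for _ in range(6)],0)
g=cv2.resize(f.max(2).astype(np.float32)[190:280,285:375],None,fx=10,fy=10,interpolation=cv2.INTER_CUBIC)
for th in(14,18,22):
    n,l,s,c=cv2.connectedComponentsWithStats((g<th).astype(np.uint8));i=max(range(1,n),key=lambda i:s[i,4] if np.hypot(*(c[i]-[490,540]))<120 else 0)
    p=np.array([285,190])+(c[i]+.5)/10-.5;print("disc",th,p,plane("top",*p,.056)[:2])
s=grab_frame("scene").astype(float);out=[cv2.resize(np.clip(k*m[o[1]:o[1]+90,o[0]:o[0]+90,::-1],0,255).astype(np.uint8),(400,400),interpolation=cv2.INTER_CUBIC) for m,o,k in((s,(280,170),1.1),(f,(285,190),2))]
cv2.imwrite("pics/c7.png",np.hstack(out))
E
```

```text
32.4 [ 0.4819 -0.2801  0.2808] yaw_y 65.36 z [ 0.0006  0.0004 -1.    ] F [ 0.2474  0.1842 -0.1865] M [ 0.0649 -0.0285  0.0229] 0.03385151521634824 j [ 1.0363  0.4159 -0.789   1.824   0.3381  1.0411  1.2568]
disc 14 [332.4421 243.3582] [ 0.494  -0.1619]
disc 18 [332.4066 243.3867] [ 0.4939 -0.1618]
disc 22 [332.4021 243.4109] [ 0.4938 -0.1618]
```

View pics/c7.png

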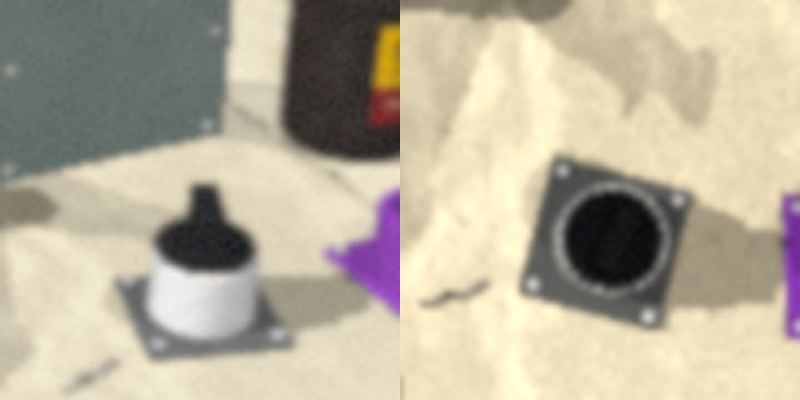

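The disc at (612,240) is now concentric with the rim, an even ring shows all round, and the cap is upright. Handing in.

```bash
python3 -c "
from bench import *
print(hand_in())"
```

```text
the job is handed in; nothing more can be done
None
```

The cap is out of the oiler and standing upright in the cap rest, and the job is handed in at about 33 s of the 72 s allowed; `hand_in()` gave no verdict.

- **Opening:** I pushed the cap down about 10 mm in 1 mm steps until I felt the rubber stop, reading about 7 N, or roughly 8.5 N once the cap's weight is added. I then turned it 60° anticlockwise. The highest vertical force I read was about 8 N.
- **Lifting out:** A side load of about 5 N built up during the lift. I gave way sideways and the cap came free.
- **Parking:** The first placing was about 4 mm off the tube's axis, inside the 6 mm limit but close to it. I regripped lightly, shifted the cap about 3 mm and set it down again; seating forces stayed below 10 N.
- **Last checks:** The top view puts the cap within about 1 mm of the tube's axis, with an even ring of rim showing all round. The gripper is clear and the wrist force is about zero. My routes stayed clear of the jar, coupler and hex key, but I took no final picture of them.
- **What disagreed:**
    - The bar's direction came out differently from an automatic silhouette fit (-55°) than from the foot plate (-84°). I went with -84° after overlaying both on the picture, and the turn confirmed it.
    - The first position I read above the cap was about 7 mm off because the arm was still settling. I corrected that before gripping.

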